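Stand the fallen glaze jar back up

ROBOT

A 6-joint arm with a two-finger parallel gripper is mounted at the origin on a cart in front of the work surface, level with it; the furniture and walls round the work are solid. World frame = base frame: x ahead of the robot, y to its left, z up, the work surface at z = 0. Lengths are in m, angles in rad, forces in N, time in s.
With the tool pointing down it reaches from about 0.375 to 0.975 m from the base axis. Payload 3.8 kg.
Tool frame: the origin (TCP) lies midway between the tips of the shut fingers; the grasp point (between the pads) lies 19 mm behind it; z points along the fingers, y is the line along which they close (so a half turn about z gives the same grasp; the last joint's range is limited). The gripper opens to 85 mm and grips with 20 to 120 N. Pads are 22 mm wide; open, the fingers measure 114 mm over their backs; the gripper's body (76 mm by 85 mm) begins 54 mm behind the grasp point. The pads swing forward as they close: fully open they stand 13 mm farther back than shut.
Start: joints at [1.242, 0.264, 1.604, -0, 1.274, -0.037], TCP at [0.194, 0.646, 0.231] pointing down, gripper open.
Joint ranges: [-2.63, 2.63], [-0.94, 2.18], [0.31, 2.57], [-1.31, 4.45], [0, 2.66], [-2.55, 2.55]. Speed limits (rad/s): [2.57, 2.57, 3.14, 3.14, 3.14, 3.14].

INTERFACE

Orientations are given as a rotation vector (axis times angle).
In Python, from workcell import read_state, vision, ticket gives the robot as it stands. The module is installed in compiled form; this text tells all that it offers.
- The arm moves only by the tool jog_arm, never from a script. Its arguments are lists of equal length, an entry for each row: "turn": the turn, a rotation vector about the tool's x, y, z in rad, a list of three; "delta_pos": the shift along the tool's x, y, z in m, a list of three; "gripper": the finger opening in m, from 0 to 0.0854. In form: {"turn": [[rx, ry, rz], ...], "delta_pos": [[dx, dy, dz], ...], "gripper": [gripper, ...]}. A call has 1 to 20 rows; each row shifts and turns the commanded pose from where the row before left it, along the tool's axes as they then stand; what a row does not reach is not made up. A row lasts 1/12 s, in which the tool goes at most 41.7 mm and 7.16 degrees, less where a joint would pass 70% of its speed; a pose out of reach is approached as far as the arm can. A call with a gripper value outside its range is refused whole. The fingers move at their own pace and stop on an object; "grip_force" is the grip in N (left out, the last holds). Time passes only in rows, so rows that do not move let the fingers close. It gives the time, the measured TCP pose, the force, the opening and the grip force at its end, in the units of the state.
- read_state(): the state, without advancing time (a new reading comes with each control period).
- vision.read_camera(name): name is "scene" or "top" or "wrist"; returns the picture (384x512x3 uint8, red, green, blue); there is no depth.
- vision.calibration(name): a dict with "vfov" (degrees; the focal length in pixels is half the picture's height over the tangent of half this angle, whatever the lens; pixels are square), "cx", "cy" (the principal point, pixels), "R" (3x3) and "t" (3): a world point X has camera coordinates R X + t; the wrist camera has in their place "mount" (4x4, takes a point from camera to tool coordinates, whose origin is the TCP and whose axes are the flange's). Camera axes: x right, y down, z forward; pixel columns grow to the right and rows downward; lengths in m; the calibration is good to about 2 mm. A picture is of the moment at which its call begins: read the wrist's pose just before it. calibration takes no time and is no camera call.
- ticket.finish_job(): hands the job in; it is judged then, once.
The state is a dict: "time": time; "q": joint angles; "joint_vel": joint speeds; "joint_torque": joint torques, N m; "tool_pos": TCP position; "tcp_rot": TCP orientation; "wrist_force": force on the tool from outside, world axes, zero at the start; "torque": the same for the moment, N m; "width": opening from 0.0 (shut) to 1.0 (fully open); "grip_force": force on a finger pad.
Only numpy, scipy, OpenCV 4.12 (cv2) and the standard library are available. Lean on these libraries where they do the work, as an engineer would, in place of code of your own. Each camera call takes 0.05 s, during which the arm holds its last target. There are 200 camera calls.

TASK

Three small screw-lid glaze jars are out on the left table, and one of them has been knocked over. Stand the fallen jar upright on its base, lid on top, close to where it lies, setting it down rather than dropping it. Leave the two standing jars as they are.

Things in the scene. Friction and masses are not known exactly. Their poses are not given: they have to be found in the camera images.
- glaze_jar_fallen: The jar lying on its side: round, white screw lid (fixed), ochre glaze at the base end, 49 mm tall, body 42 mm in diameter, lid 43 mm over the top 11 mm; 75 g, loose, can roll. Origin: centre of its base; own z axis from the base through the lid (within 3 degrees of level while it lies, its axis 20 to 21.5 mm over the table; straight up once it stands). Its middle is 25 mm from the origin along z.
- glaze_jar_mid: A standing jar of the same shape with a blue lid, 45 mm tall, 43 mm in diameter. Origin at the centre of its base, z up. Leave it alone.
- glaze_jar_short: A standing jar of the same shape with a white lid, 41 mm tall, 43 mm in diameter. Origin at the centre of its base, z up. Leave it alone.
Mind the look-alikes: they are no part of the job. What is shaped like the glaze_jar_fallen but green or yellow is not meant.

How it is judged:
By the outcome, as a careful person would: the job done as asked, in the order asked, and still so for the second after the job is handed in, with the robot touching nothing.
It also fails if it takes over 32 s, if anything falls off the work surface, if the arm or the gripper's body presses on something with over 40 N, if the wrist force passes 120 N, or if a joint passes its speed limit or range.

## Working session

There is one attempt and no reset: what is moved stays moved. The work goes in short steps, Python scripts to look and compute and a tool call to move; the robot and the scene stay as the last step left them, time stands still between calls to the robot, and variables do not carry over. Pictures are saved under pics/ and viewed, at most 10 in all, crops included, and the job is handed in when it is done.

Besides the shell and the picture viewer there is one more tool, called as a command line: name --argument value ..., lists and objects as JSON in quotes. jog_arm: Moves the arm, as the interface text tells. Its arguments: {"type":"object","properties":{"turn":{"type":"array","items":{"type":"array","items":{"type":"number"}}},"delta_pos":{"type":"array","items":{"type":"array","items":{"type":"number"}}},"gripper":{"type":"array","items":{"type":"number"}},"grip_force":{"type":"number"}},"required":["turn","delta_pos","gripper"]}

```bash
mkdir -p pics; python3 - <<'E'
from workcell import read_state, vision
import cv2,numpy as np,pickle
s=read_state();print(s)
a=[vision.read_camera(n) for n in("scene","top","wrist")]
for n in("scene","top","wrist"):print(n,vision.calibration(n))
for n,i in zip("stw",a):cv2.imwrite(f"pics/{n}0.png",i[...,::-1])
cv2.imwrite("pics/tw0.png",cv2.resize(np.hstack(a[1:]),(800,300),interpolation=cv2.INTER_AREA)[...,::-1])
E
```

```text
{'time': 0.0, 'q': array([ 1.24209297e+00,  2.64728104e-01,  1.60539979e+00,  5.79456766e-06,
        1.27370318e+00, -3.69149934e-02]), 'joint_vel': array([ 0.00033407, -0.00023864, -0.0007921 ,  0.00033063, -0.000242  ,
       -0.00170457]), 'joint_torque': array([-5.69441290e-04, -5.15115094e+01, -3.67311251e+01,  2.23704797e-04,
        1.32822039e-02,  4.81743541e-05]), 'tool_pos': array([0.19394323, 0.6457602 , 0.22996499]), 'tcp_rot': array([-0.45665827, -3.10780708,  0.00345548]), 'wrist_force': array([-0.23399403,  0.81220922,  0.19230882]), 'torque': array([ 0.01245769, -0.02858504,  0.00941295]), 'grip_force': 0.0, 'width': 1.0000857526688531}
scene {'vfov': 57.481974154072056, 'cx': 250.13049535198917, 'cy': 189.74962668706152, 'R': array([[ 0.67910074, -0.73403791,  0.00324397],
       [-0.41470832, -0.3873095 , -0.82341263],
       [ 0.60567251,  0.55783483, -0.5674338 ]]), 't': array([-0.32869874,  0.38072138,  0.42891584])}
top {'vfov': 52.01033319334359, 'cx': 251.51229732803446, 'cy': 189.73276100656156, 'R': array([[-0.01555334, -0.99934404, -0.03270451],
       [-0.98467065,  0.02099167, -0.17315618],
       [ 0.17372912,  0.02951001, -0.98435123]]), 't': array([0.17709712, 0.63474761, 0.87612475])}
wrist {'vfov': 63.094714285326376, 'cx': 257.9551531792397, 'cy': 188.69686652785006, 'mount': array([[ 1.32432415e-03, -9.56759908e-01, -2.90875788e-01,
         7.41378338e-02],
       [ 9.99999076e-01,  1.17796635e-03,  6.78268725e-04,
        -1.64311884e-03],
       [-3.06298435e-04, -2.90876417e-01,  9.56760584e-01,
        -1.43784181e-01],
       [ 0.00000000e+00,  0.00000000e+00,  0.00000000e+00,
         1.00000000e+00]])}
```

View pics/t0.png

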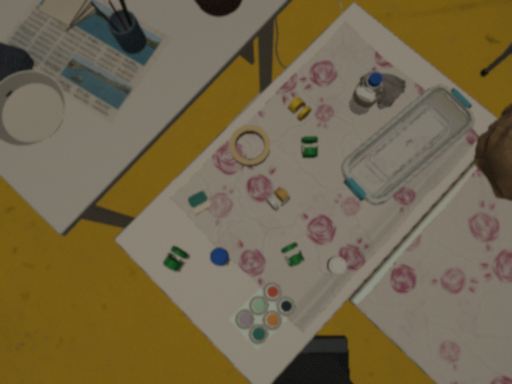

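View pics/w0.png

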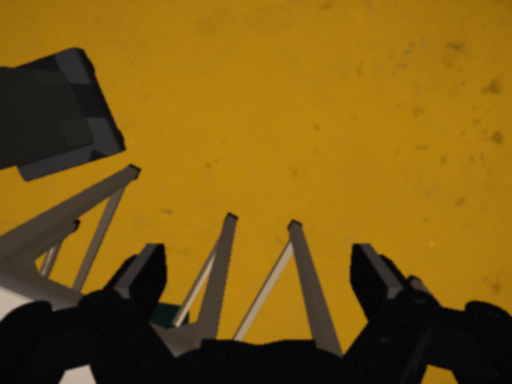

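The top view shows the fallen jar near (278,197), with an ochre end at the upper right (283,193) and a white lid at the lower left (273,202). The standing jars are blue at (220,257) and white at (337,265). The wrist view shows only floor and table legs.

```bash
cat > h.py <<'E'
import numpy as np,cv2
from workcell import read_state,vision
from scipy.spatial.transform import Rotation as Ro
def cam(n,s=None):
    c=vision.calibration(n);f=192/np.tan(np.radians(c["vfov"])/2)
    if n=="wrist":
        M=c["mount"];Rw=Ro.from_rotvec(s["tcp_rot"]).as_matrix()
        R=Rw@M[:3,:3];p=Rw@M[:3,3]+s["tool_pos"]
    else: R=c["R"].T;p=-R@c["t"]
    return f,c["cx"],c["cy"],R,p
def px(C,u,v,z):
    f,cx,cy,R,p=C;d=R@np.array([(u-cx)/f,(v-cy)/f,1]);return p+d*(z-p[2])/d[2]
def proj(C,X):
    f,cx,cy,R,p=C;q=R.T@(np.array(X)-p);return f*q[0]/q[2]+cx,f*q[1]/q[2]+cy
E
python3 - <<'E'
from h import *
C=cam("top");print(C[4])
for n,u,v,z in[("fallen",278,197,.021),("ochre",283,193,.021),("lid",273,202,.021),("blue",220,257,.045),("white",337,265,.041),("tube r",253,145,.0),("green",291,253,.02),("green2",309,147,.02),("yellow",299,107,.02),("teal",200,200,.02),("corner",355,5,0),("corner",118,240,0),("corner",265,383,0)]:print(n,px(C,u,v,z).round(3))
print(Ro.from_rotvec(read_state()["tcp_rot"]).as_matrix().round(2))
i=cv2.imread("pics/t0.png");c=cv2.resize(i[130:290,170:360],None,fx=4,fy=3.5,interpolation=cv2.INTER_CUBIC)
c=cv2.resize(i[150:285,170:350],None,fx=4.4,fy=4.4,interpolation=cv2.INTER_CUBIC);cv2.imwrite("pics/tc.png",c)
E
```

```text
[0.47556341 0.13780208 0.97811683]
fallen [0.625 0.102 0.021]
ochre [0.635 0.089 0.021]
lid [0.613 0.114 0.021]
blue [0.482 0.242 0.045]
white [ 0.459 -0.03   0.041]
tube r [0.765 0.161 0.   ]
green [0.489 0.074 0.02 ]
green2 [0.75  0.021 0.02 ]
yellow [0.857 0.042 0.02 ]
teal [0.622 0.294 0.02 ]
corner [ 1.153 -0.123  0.   ]
corner [0.528 0.503 0.   ]
corner [0.192 0.143 0.   ]
[[-0.96  0.29 -0.  ]
 [ 0.29  0.96 -0.  ]
 [ 0.   -0.   -1.  ]]
```

View pics/tc.png

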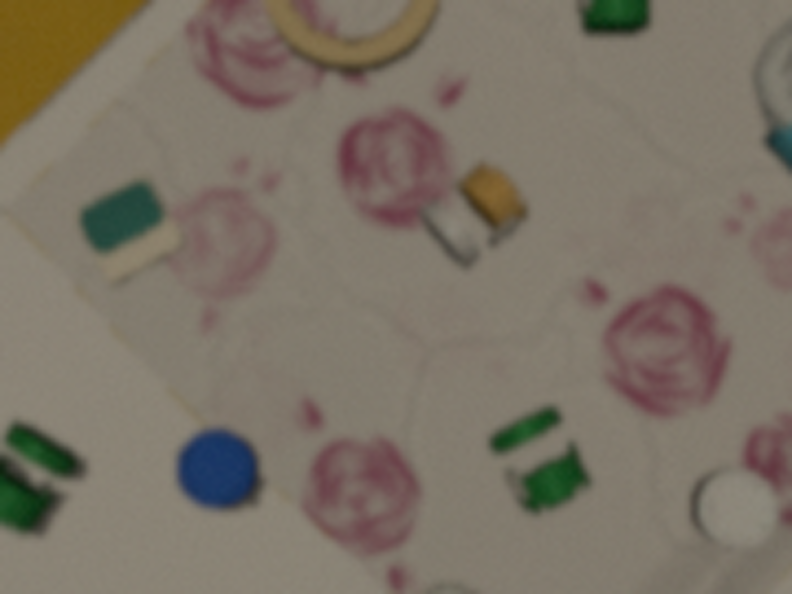

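View pics/s0.png

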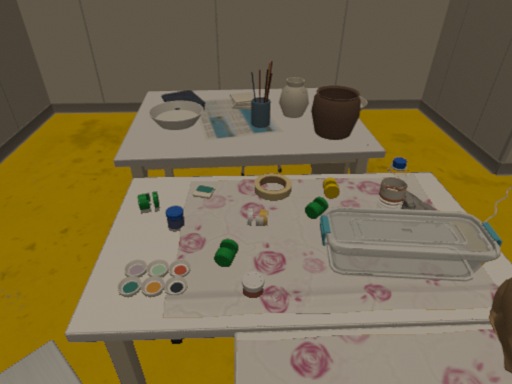

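The crop shows the fallen jar's lid end at about (447,237) and its ochre base end at about (503,187), which maps to full-frame (278,198). The lid points toward azimuth ~131° and there is free table around it. The scene view confirms this layout.

jog_arm --turn '[[0, 0, 0], [0, 0, 0], [0, 0, 0], [0, 0, 0], [0, 0, 0], [0, 0, 0], [0, 0, 0], [0, 0, 0], [0, 0, 0], [0, 0, 0], [0, 0, 0], [0, 0, 0], [0, 0, 0], [0, 0, 0], [0, 0, 0], [0, 0, 0], [0, 0, 0], [0, 0, 0], [0, 0, 0], [0, 0, 0]]' --delta_pos '[[-0.0285, -0.0198, 0.001], [-0.0285, -0.0198, 0.001], [-0.0285, -0.0198, 0.001], [-0.0285, -0.0198, 0.001], [-0.0285, -0.0198, 0.001], [-0.0285, -0.0198, 0.001], [-0.0285, -0.0198, 0.001], [-0.0285, -0.0198, 0.001], [-0.0285, -0.0198, 0.001], [-0.0285, -0.0198, 0.001], [-0.0285, -0.0198, 0.001], [-0.0285, -0.0198, 0.001], [-0.0285, -0.0198, 0.001], [-0.0285, -0.0198, 0.001], [-0.0285, -0.0198, 0.001], [-0.0285, -0.0198, 0.001], [-0.0285, -0.0198, 0.001], [-0.0285, -0.0198, 0.001], [-0.0285, -0.0198, 0.001], [-0.0285, -0.0198, 0.001]]' --gripper '[0.085, 0.085, 0.085, 0.085, 0.085, 0.085, 0.085, 0.085, 0.085, 0.085, 0.085, 0.085, 0.085, 0.085, 0.085, 0.085, 0.085, 0.085, 0.085, 0.085]'

```text
time: 1.82
tool_pos: [0.6268, 0.1017, 0.2108]
tcp_rot: [-0.457, -3.108, 0.0]
wrist_force: [-0.7, -0.0, -0.4]
width: 0.996
grip_force: 0.0
```

jog_arm --turn '[[0, 0, 0.11], [0, 0, 0.11], [0, 0, 0.11], [0, 0, 0.11], [0, 0, 0.12], [0, 0, 0], [0, 0, 0]]' --delta_pos '[[0, 0, 0], [0, 0, 0], [0, 0, 0], [0, 0, 0], [0, 0, 0], [0, 0, 0], [0, 0, 0]]' --gripper '[0.085, 0.085, 0.085, 0.085, 0.085, 0.085, 0.085]'

```text
time: 2.4
tool_pos: [0.6259, 0.1032, 0.2109]
tcp_rot: [-1.293, -2.862, 0.001]
wrist_force: [-0.2, -0.7, 0.0]
width: 0.996
grip_force: 0.0
```

```bash
python3 - <<'E'
from h import *
s=read_state();i=vision.read_camera("wrist");print(s["time"],s["q"].round(3),s["tool_pos"],s["tcp_rot"])
print(Ro.from_rotvec(s["tcp_rot"]).as_matrix().round(3))
cv2.imwrite("pics/w1.png",i[...,::-1])
E
```

```text
2.4 [ 0.124  0.202  1.718 -0.     1.223 -0.598] [0.62592957 0.10318177 0.21089304] [-1.29307792e+00 -2.86248153e+00  5.78909907e-04]
[[-0.661  0.75  -0.001]
 [ 0.75   0.661 -0.   ]
 [ 0.    -0.001 -1.   ]]
```

View pics/w1.png

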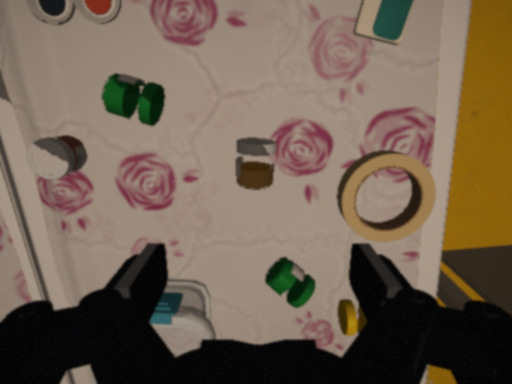

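The wrist view shows the jar aligned with the image columns: lid at the top (255,147), ochre base at (255,175), extent rows 138–188 and columns 236–274.

```bash
python3 - <<'E'
from h import *
s=read_state();C=cam("wrist",s);R=Ro.from_rotvec(s["tcp_rot"]).as_matrix()
i=cv2.imread("pics/w1.png")
print("cam",C[4])
for u,v,z in[(255,188,.03),(255,188,.021),(255,138,.021),(255,138,.01),(236,163,.021),(274,163,.021)]:
    X=px(C,u,v,z);print(X.round(4),(R.T@(X-s["tool_pos"])).round(4))
c=cv2.resize(i[120:205,200:312],None,fx=6,fy=6,interpolation=cv2.INTER_CUBIC);cv2.imwrite("pics/w1c.png",c)
E
```

```text
cam [0.57650842 0.15720548 0.35482297]
[0.6389 0.0818 0.03  ] [-0.0246 -0.0044  0.181 ]
[0.6406 0.0797 0.021 ] [-0.0273 -0.0044  0.19  ]
[0.604  0.1215 0.021 ] [ 0.0282 -0.0044  0.19  ]
[0.6049 0.1203 0.01  ] [ 0.0267 -0.0045  0.201 ]
[0.6063 0.0874 0.021 ] [ 0.0011 -0.0251  0.19  ]
[0.6373 0.1148 0.021 ] [0.0011 0.0163 0.19  ]
```

View pics/w1c.png

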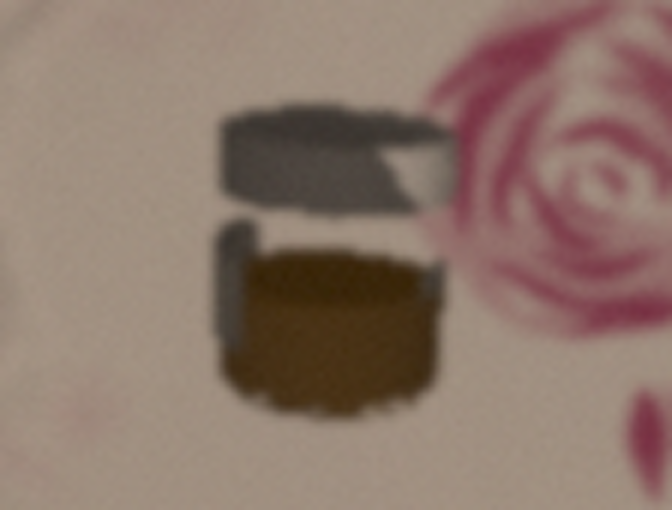

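The crop shows the lid at columns 222–456 and the base at columns 220–437, with rows 103 to 417. That gives a jar length of about 48.5 mm, as expected, and a yaw of about 3°. I'll tilt the tool toward the lid side at height.

jog_arm --turn '[[0, 0, 0.05], [0, 0, 0], [0, 0, 0], [0, 0, 0], [0, -0.122, 0], [0, -0.122, 0], [0, -0.122, 0], [0, -0.122, 0], [0, -0.122, 0], [0, -0.123, 0], [0, 0, 0], [0, 0, 0]]' --delta_pos '[[0.0, 0, 0], [0.0157, -0.002, 0.033], [0.0157, -0.002, 0.033], [0.0157, -0.002, 0.033], [0, 0, 0], [0, 0, 0], [0, 0, 0], [0, 0, 0], [0, 0, 0], [0, 0, 0], [0, 0, 0], [0, 0, 0]]' --gripper '[0.065, 0.065, 0.065, 0.065, 0.065, 0.065, 0.065, 0.065, 0.065, 0.065, 0.065, 0.065]'

```text
time: 3.45
tool_pos: [0.5905, 0.1376, 0.1104]
tcp_rot: [1.062, 2.212, -0.413]
wrist_force: [-0.3, 0.7, 0.7]
width: 0.763
grip_force: 0.0
```

```bash
python3 - <<'E'
from h import *
s=read_state();i=vision.read_camera("wrist");print(s["time"],s["q"].round(3),s["tool_pos"],s["width"])
R=Ro.from_rotvec(s["tcp_rot"]).as_matrix();print(R.round(3))
R0=Ro.from_rotvec([-1.293078,-2.862482,.000579]).as_matrix()
P=np.array([.62593,.10318,.21089])+R0@[.0052,-.0039,.1899]
print("P",P,"move",(R.T@(P-s["tool_pos"])+[0,0,.018]).round(4))
C=cam("wrist",s);a=R0@[1,.05,0]
j=i[...,::-1].copy();
for k in(-.028,-.0,.021):
  for q in(-.021,0,.021):
    u=proj(C,P+a*k+R[:,1]*q);cv2.circle(j,(int(u[0]),int(u[1])),2,(0,0,255),-1)
cv2.imwrite("pics/w2.png",j)
E
```

```text
3.45 [ 0.576  0.252  2.048 -0.912  0.998  0.479] [0.59054678 0.13759357 0.1104295 ] 0.7627542654689771
[[-0.468  0.781  0.413]
 [ 0.58   0.624 -0.524]
 [-0.667 -0.006 -0.745]]
P [0.6194341  0.10448661 0.02099435] move [0.027  0.0024 0.1139]
```

View pics/w2.png

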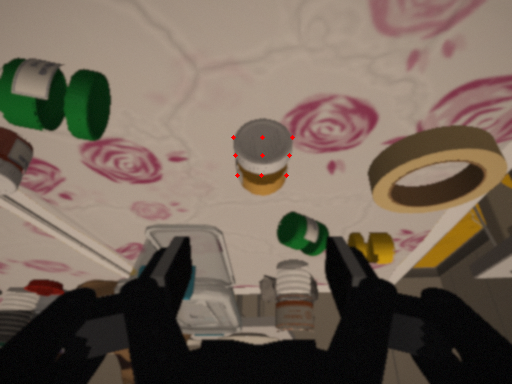

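The predicted points sit on the jar: lid face around (263,140), ochre base at (263,184), within about 2 px. I'll ease the tilt to keep the camera clear of the blue jar, then go in.

jog_arm --turn '[[0, 0.075, 0], [0, 0.075, 0], [0, 0, 0], [0, 0, 0], [0, 0, 0], [0, 0, 0], [0, 0, 0], [0, 0, 0], [0, 0, 0], [0, 0, 0], [0, 0, 0]]' --delta_pos '[[0, 0, 0], [0, 0, 0], [0.0124, 0.0024, 0.02], [0, 0, 0.02], [0, 0, 0.02], [0, 0, 0.02], [0, 0, 0.015], [0, 0, 0.012], [0, 0, 0.01], [0, 0, 0], [0, 0, 0]]' --gripper '[0.065, 0.065, 0.065, 0.065, 0.065, 0.065, 0.065, 0.065, 0.065, 0.065, 0.065]'

```text
time: 4.42
tool_pos: [0.6278, 0.0951, 0.0077]
tcp_rot: [1.132, 2.337, -0.34]
wrist_force: [0.2, -0.1, 0.4]
width: 0.761
grip_force: 0.0
```

```bash
python3 - <<'E'
from h import *
s=read_state();i=vision.read_camera("wrist");print(s["time"],s["q"].round(3),s["tool_pos"],s["width"],s["wrist_force"])
R=Ro.from_rotvec(s["tcp_rot"]).as_matrix();print(R.round(3))
P=np.array([.61943,.10449,.021]);print((R.T@(P-s["tool_pos"])+[0,0,.018]).round(4))
cv2.imwrite("pics/w3.png",i[...,::-1])
E
```

```text
4.4167 [ 0.405  0.388  2.036 -0.878  0.762  0.405] [0.62781927 0.09505078 0.00770233] 0.7609914407759802 [ 0.15000878 -0.08337588  0.40144625]
[[-0.517  0.785  0.341]
 [ 0.655  0.62  -0.432]
 [-0.55  -0.    -0.835]]
[ 0.0032 -0.0007 -0.    ]
```

View pics/w3.png

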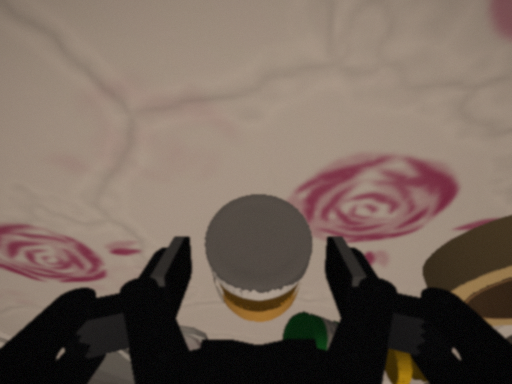

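The jar sits centred between the fingers (lid centre (259,245), finger gap 190–327). Closing and lifting.

jog_arm --turn '[[0, 0, 0], [0, 0, 0], [0, 0, 0], [0, 0, 0], [0, 0, 0], [0, 0, 0], [0, 0, 0], [0, 0, 0]]' --delta_pos '[[0, 0, 0], [0, 0, 0], [0, 0, 0], [0, 0, 0], [0, 0, 0], [0, 0, 0], [0, 0, 0], [0, 0, 0]]' --gripper '[0.035, 0.035, 0.035, 0.035, 0.035, 0.035, 0.035, 0.035]' --grip_force 30

```text
time: 5.13
tool_pos: [0.6282, 0.0963, 0.0088]
tcp_rot: [1.131, 2.336, -0.338]
wrist_force: [-1.7, 2.6, 5.7]
width: 0.472
grip_force: 30.1
```

jog_arm --turn '[[0, 0, 0], [0, 0, 0], [0, 0, 0], [0, 0, 0], [0, 0, 0], [0, 0, 0]]' --delta_pos '[[-0.011, 0, -0.0167], [-0.011, 0, -0.0167], [-0.011, 0, -0.0167], [-0.011, 0, -0.0167], [0, 0, 0], [0, 0, 0]]' --gripper '[0.035, 0.035, 0.035, 0.035, 0.035, 0.035]'

```text
time: 5.63
tool_pos: [0.6284, 0.0961, 0.0889]
tcp_rot: [1.132, 2.335, -0.336]
wrist_force: [0.2, -0.3, -1.2]
width: 0.476
grip_force: 30.7
```

jog_arm --turn '[[0, 0.0982, 0], [0, 0.0982, 0], [0, 0.0982, 0], [0, 0.0982, 0], [0, 0.0982, 0], [0, 0.0982, 0], [0, 0.0982, 0], [0, 0.0982, 0], [0, 0.0982, 0], [0, 0.0982, 0], [0, 0.0982, 0], [0, 0.0982, 0], [0, 0.0982, 0], [0, 0.0982, 0], [0, 0.0982, 0], [0, 0.0982, 0], [0, 0, 0], [0, 0, 0], [0, 0, 0]]' --delta_pos '[[0, 0, 0], [0, 0, 0], [0, 0, 0], [0, 0, 0], [0, 0, 0], [0, 0, 0], [0, 0, 0], [0, 0, 0], [0, 0, 0], [0, 0, 0], [0, 0, 0], [0, 0, 0], [0, 0, 0], [0, 0, 0], [0, 0, 0], [0, 0, 0], [0, 0, 0], [0, 0, 0], [0, 0, 0]]' --gripper '[0.035, 0.035, 0.035, 0.035, 0.035, 0.035, 0.035, 0.035, 0.035, 0.035, 0.035, 0.035, 0.035, 0.035, 0.035, 0.035, 0.035, 0.035, 0.035]'

```text
time: 7.22
tool_pos: [0.627, 0.0959, 0.0866]
tcp_rot: [-0.96, -1.98, -0.514]
wrist_force: [-0.2, 0.4, -0.8]
width: 0.469
grip_force: 30.7
```

```bash
python3 - <<'E'
from h import *
s=read_state();i=vision.read_camera("wrist");k=vision.read_camera("scene");t=vision.read_camera("top");print(s["time"],s["q"].round(3),s["tool_pos"],s["width"],s["wrist_force"],s["grip_force"])
R=Ro.from_rotvec(s["tcp_rot"]).as_matrix();print(R.round(3))
P=s["tool_pos"]-.02*R[:,2];u=[int(x) for x in proj(cam("scene"),P)];w=[int(x) for x in proj(cam("top"),P)];print(P,u,w)
z=lambda m,u,n:cv2.resize(m[max(u[1]-n,0):u[1]+n,u[0]-n:u[0]+n],(400,400),interpolation=cv2.INTER_CUBIC)
cv2.imwrite("pics/c4.png",np.hstack([z(k,u,40),z(i,(258,260),120)])[...,::-1])
E
```

```text
7.2167 [-0.192  0.785  1.419  0.586  1.757 -1.005] [0.62704902 0.09585093 0.08662   ] 0.46905315129328135 [-0.17074524  0.44837547 -0.82795601] 30.702635022316827
[[-0.34   0.784 -0.518]
 [ 0.433  0.62   0.654]
 [ 0.835 -0.002 -0.551]]
[0.63741828 0.08276481 0.09763055] [269, 191] [287, 186]
```

View pics/c4.png

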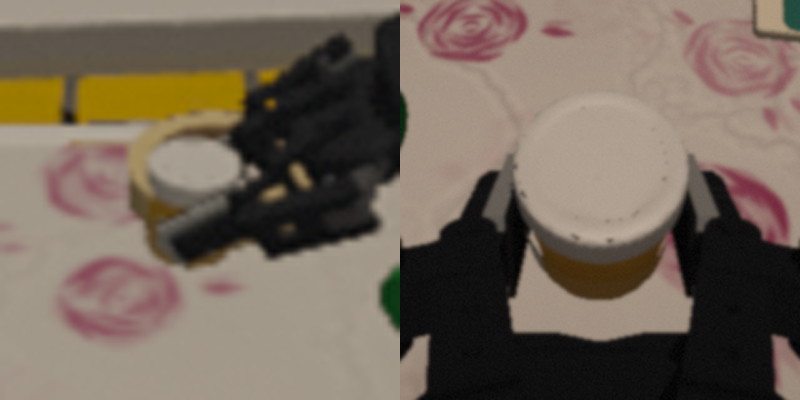

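The jar is held upright with its lid up in both views, base end down. Lowering.

jog_arm --turn '[[0, 0, 0], [0, 0, 0], [0, 0, 0], [0, 0, 0], [0, 0, 0], [0, 0, 0], [0, 0, 0], [0, 0, 0], [0, 0, 0]]' --delta_pos '[[-0.0125, 0, 0.0083], [-0.0125, 0, 0.0083], [-0.0125, 0, 0.0083], [-0.0125, 0, 0.0083], [-0.0025, 0, 0.0017], [0, 0, 0], [0, 0, 0], [0, 0, 0], [0, 0, 0]]' --gripper '[0.035, 0.035, 0.035, 0.035, 0.035, 0.035, 0.035, 0.035, 0.035]'

```text
time: 8.12
tool_pos: [0.6282, 0.0956, 0.0255]
tcp_rot: [-0.959, -1.981, -0.517]
wrist_force: [0.2, -0.4, -1.0]
width: 0.467
grip_force: 30.7
```

jog_arm --turn '[[0, 0, 0], [0, 0, 0], [0, 0, 0], [0, 0, 0], [0, 0, 0]]' --delta_pos '[[-0.00125, 0, 0.00083], [-0.00125, 0, 0.00083], [-0.00125, 0, 0.00083], [0, 0, 0], [0, 0, 0]]' --gripper '[0.035, 0.035, 0.035, 0.035, 0.035]'

```text
time: 8.53
tool_pos: [0.6273, 0.0958, 0.0202]
tcp_rot: [-0.959, -1.98, -0.516]
wrist_force: [0.9, 0.8, -1.9]
width: 0.471
grip_force: 30.7
```

jog_arm --turn '[[0, 0, 0], [0, 0, 0], [0, 0, 0], [0, 0, 0], [0, 0, 0]]' --delta_pos '[[-0.00085, 0, 0.00055], [-0.00085, 0, 0.00055], [0, 0, 0], [0, 0, 0], [0, 0, 0]]' --gripper '[0.035, 0.035, 0.035, 0.035, 0.035]'

```text
time: 8.95
tool_pos: [0.6275, 0.0958, 0.0182]
tcp_rot: [-0.959, -1.98, -0.516]
wrist_force: [-0.0, 0.1, -1.0]
width: 0.469
grip_force: 30.7
```

jog_arm --turn '[[0, 0, 0], [0, 0, 0], [0, 0, 0], [0, 0, 0]]' --delta_pos '[[-0.00085, 0, 0.00055], [0, 0, 0], [0, 0, 0], [0, 0, 0]]' --gripper '[0.035, 0.035, 0.035, 0.035]'

```text
time: 9.28
tool_pos: [0.6275, 0.0958, 0.0172]
tcp_rot: [-0.959, -1.98, -0.516]
wrist_force: [0.7, 0.8, -0.9]
width: 0.475
grip_force: 30.7
```

jog_arm --turn '[[0, 0, 0], [0, 0, 0], [0, 0, 0], [0, 0, 0]]' --delta_pos '[[-0.00085, 0, 0.00055], [0, 0, 0], [0, 0, 0], [0, 0, 0]]' --gripper '[0.035, 0.035, 0.035, 0.035]'

```text
time: 9.62
tool_pos: [0.6275, 0.0958, 0.0162]
tcp_rot: [-0.959, -1.98, -0.516]
wrist_force: [0.3, 0.8, -1.3]
width: 0.472
grip_force: 30.7
```

jog_arm --turn '[[0, 0, 0], [0, 0, 0], [0, 0, 0], [0, 0, 0]]' --delta_pos '[[-0.00085, 0, 0.00055], [0, 0, 0], [0, 0, 0], [0, 0, 0]]' --gripper '[0.035, 0.035, 0.035, 0.035]'

```text
time: 9.95
tool_pos: [0.6275, 0.0959, 0.016]
tcp_rot: [-0.958, -1.979, -0.517]
wrist_force: [-0.8, 0.5, 4.9]
width: 0.472
grip_force: 30.5
```

The base touched down at the predicted height (TCP z 0.016, 5 N). Releasing and retreating along the tool axis.

jog_arm --turn '[[0, 0, 0], [0, 0, 0], [0, 0, 0], [0, 0, 0], [0, 0, 0], [0, 0, 0]]' --delta_pos '[[0, 0, 0], [0, 0, 0], [0, 0, 0], [0, 0, 0], [0, 0, 0], [0, 0, 0]]' --gripper '[0.045, 0.05, 0.055, 0.06, 0.065, 0.065]'

```text
time: 10.45
tool_pos: [0.6274, 0.0957, 0.0149]
tcp_rot: [-0.959, -1.98, -0.516]
wrist_force: [0.5, 0.6, -0.0]
width: 0.757
grip_force: 0.0
```

jog_arm --turn '[[0, 0, 0], [0, 0, 0], [0, 0, 0], [0, 0, 0], [0, 0, 0], [0, 0, 0], [0, 0, 0], [0, 0, 0]]' --delta_pos '[[0, 0, -0.01], [0, 0, -0.015], [0, 0, -0.02], [0, 0, -0.025], [0, 0, -0.025], [0, 0, -0.025], [0, 0, 0], [0, 0, 0]]' --gripper '[0.065, 0.065, 0.065, 0.065, 0.065, 0.065, 0.065, 0.065]'

```text
time: 11.12
tool_pos: [0.6913, 0.0155, 0.0825]
tcp_rot: [-0.961, -1.983, -0.518]
wrist_force: [-0.3, 0.4, 0.3]
width: 0.761
grip_force: 0.0
```

```bash
python3 - <<'E'
from h import *
s=read_state();k=vision.read_camera("scene");i=vision.read_camera("wrist");print(s["time"],s["tool_pos"],s["wrist_force"])
z=lambda m,x,y,n:cv2.resize(m[y-n:y+n,x-n:x+n],(400,400),interpolation=cv2.INTER_CUBIC)
cv2.imwrite("pics/c5.png",np.hstack([z(k,235,220,75),cv2.resize(i,(400,400))])[...,::-1])
E
```

```text
11.1167 [0.69125534 0.01550334 0.08247263] [-0.26123554  0.40000354  0.30979092]
```

View pics/c5.png

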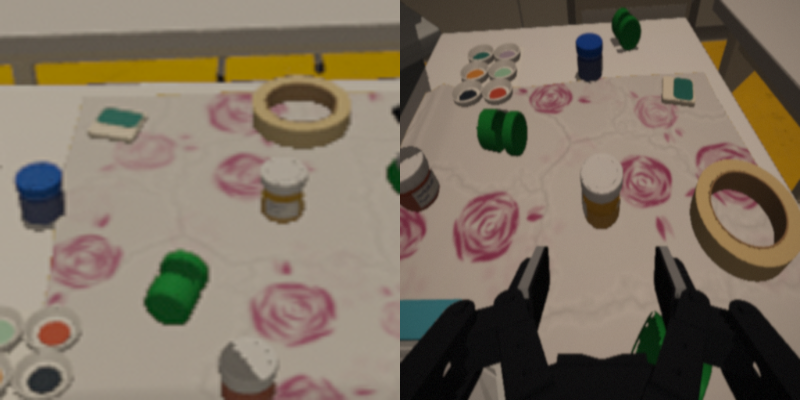

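Both views show the jar standing with its lid on top, at (283,190) in the left crop and (601,190) in the right one. The other jars are unmoved. I'll rise clear of the green spool near the right finger and hand in.

jog_arm --turn '[[0, 0, 0], [0, 0, 0], [0, 0, 0], [0, 0, 0], [0, 0, 0], [0, 0, 0], [0, 0, 0]]' --delta_pos '[[0.0167, 0, -0.011], [0.0167, 0, -0.011], [0.0167, 0, -0.011], [0.0167, 0, -0.011], [0, 0, 0], [0, 0, 0], [0, 0, 0]]' --gripper '[0.065, 0.065, 0.065, 0.065, 0.065, 0.065, 0.065]'

```text
time: 11.8
tool_pos: [0.6898, 0.0172, 0.1622]
tcp_rot: [-0.959, -1.982, -0.516]
wrist_force: [0.8, -0.1, -1.0]
width: 0.76
grip_force: 0.0
```

```bash
python3 -c "
from workcell import read_state,ticket
s=read_state();print(s['tool_pos'],s['wrist_force']);print(ticket.finish_job())"
```

```text
[0.6898345  0.01715123 0.16223045] [ 0.80421083 -0.09929773 -1.0240629 ]
the job is handed in; nothing more can be done
None
```

The fallen jar now stands upright with its lid on top, close to where it lay, and the two standing jars were left alone; I handed the job in at about 11.8 s, but the hand-in returned no verdict.

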